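# Load a mounted cross-section and index the microscope shuttle to its ball detent

## Task

Take the green resin mount from the white rack and stand it in the brass nest of the microscope's shuttle carriage, with the carriage still back at its loading end. Then take the carriage by its black knob and slide it along the rail towards the microscope until you feel the ball detent drop into its notch, and finish there still gripping the knob firmly, with the ball seated in the notch and the carriage still, for the picture to be taken. Do not touch the microscope, and leave the other two mounts and the things on the bench where they are.

Things in the scene. Friction and masses are not known exactly. Their poses are not given: they have to be found in the camera images.
- green_mount_mid (a point): The green mount: an upright resin cylinder, 30 mm in diameter and 24 mm tall, 28 g, with a small polished metal section showing in its top face. This point is its centre, 12 mm above its foot.
- red_mount_mid (a point): A dark red mount of the same size in the same rack; leave it. The point is its centre.
- black_mount_mid (a point): A black mount of the same size in the same rack; leave it. The point is its centre.
- rack: White rack block, 220 mm (its x) by 62 mm (its y), 12 mm tall, fixed to the bench, with three round pockets 68 mm apart along its x, each 32 mm wide and 5 mm deep: a mount stands in each, its foot 7 mm above the bench, its upper 19 mm clear of the rack. Any colour may be in any pocket. Origin at the centre of the underside.
- station: Dark base plate of the inspection station, 170 mm wide (its x) and 600 mm long (its y), fixed to the bench. Origin at bench level, under the middle line of the guide rail. Its +y axis is the way the carriage slides from the loading end to the microscope, level with the bench; its x axis lies across the rail.
- carriage (a joint): Travel of the carriage along the rail, m: 0 at the loading end stop, growing towards the microscope, 0.21 at the far stop. Starts between 0 and 0.03, has about 1.2 N of drag and stays where it is left. The notch is met somewhere between 0.166 and 0.190: its place changes each time, so the exact spot must be felt. There is free travel beyond it.
- detent (a joint): Drop of the carriage's spring-loaded detent ball below the brass strip it rides on, m: 0 on the flat, about 0.0044 fully seated in the notch (a red pin on the carriage plate sinks with it). Within about 5 mm of the notch's centre the ball draws the carriage in with up to about 7 N, and then resists leaving it by about 9 N, either way. 1 mm of drop = within about 2 mm of the centre.
- nest (a point): Centre of the floor of the nest: a brass ring on the aluminium carriage plate (plate top 44 mm above the bench), 8 mm high, funnel-shaped inside: about 36 mm across at the floor, 50 mm at the rim, 57 mm outside. A mount standing in it has its foot at this point's height and its upper 16 mm clear above the rim.
- knob: Black upright cylindrical knob on the carriage plate, 24 mm in diameter, the part to grip standing from 17 to 54 mm above the plate (mid-height 35 mm) on a thin steel stem. Origin at the foot of the stem on the plate, 170 mm behind the nest (on the side away from the microscope) along the rail. The knob can turn on its stem.
- microscope: Video microscope, not to be touched. Ring light 74 mm in diameter over the rail, lowest point 118 mm above the bench, axis 148 mm along the station's +y from the station's origin; camera top 0.38 m high; column at 290 mm. Its origin is the station's.
- rinse_bottle: White plastic bottle with red cap, 62 mm in diameter, 160 mm tall; bystander, origin at the centre of its underside.
- dish: Shallow white dish, 90 mm across, 16 mm high; bystander, origin at the centre of its underside.
- tweezers: Steel tweezers lying flat, about 125 mm long; bystander.
- loupe: Black eye loupe standing on the bench, 48 mm across, 34 mm high; bystander.
- screwdriver: Screwdriver lying on the bench; bystander.

How it is judged (in metres and radians):
On the way, in this order (a step that is already met when the one before it is completed fails the run):
1. the green mount stands in the nest, let go, with the carriage still near its loading end (less than 80 mm of travel) (horizontal distance between green_mount_mid and nest below 0.006 m and z of green_mount_mid in the frame of nest below 0.014 m and angle between green_mount_mid's own z axis and vertical below 0.08 rad and contact force between the fingers and green_mount below 0.05 N and value of joint carriage below 0.08 m), for 0.2 s.
2. the ball drops into the notch with the fingers gripping the knob (value of joint detent above 0.001 m and value of joint carriage above 0.15 m and contact force between the fingers and knob above 8 N), for 0.2 s.
At the end, for the whole second after the job is handed in: The fingers grip the knob (more than 8 N of finger contact in all), the carriage is still, the detent ball has dropped at least 1 mm into its notch (carriage within about 2 mm of the notch's centre), and the green mount stands upright on the floor of the nest, within 6 mm of its centre, untouched (all of step 2 and velocity of joint carriage between -0.004 and 0.004 m/s and horizontal distance between green_mount_mid and nest below 0.006 m and z of green_mount_mid in the frame of nest between 0.01 and 0.014 m and angle between green_mount_mid's own z axis and vertical below 0.08 rad and contact force between the fingers and green_mount below 0.05 N); the arm keeps its last pose, push and grip.
It fails at once if the microscope is touched (contact force between anything else and microscope above 0.5 N).
It fails at once if another mount is disturbed (moved more than 10 mm) (distance of any of red_mount_mid, black_mount_mid from where it was at the start of the episode above 0.01 m).
It fails at once if a thing on the bench is moved more than 20 mm (distance of any of rinse_bottle, dish, tweezers, loupe, screwdriver from where it was at the start of the episode above 0.02 m).
It also fails if it takes over 64 s, if anything falls off the work surface, if the arm or the gripper's body presses on something with over 40 N, if the wrist force passes 120 N, or if a joint passes its speed limit or range.

## Robot

A 6-joint arm with a two-finger parallel gripper is mounted at the origin on the work surface. World frame = base frame: x ahead of the robot, y to its left, z up, the work surface at z = 0. Lengths are in m, angles in degrees, forces in N, time in s.
With the tool pointing down it reaches from about 0.4 to 0.825 m from the base axis. Payload 7 kg.
Tool frame: the origin (TCP) lies between the finger pads; the fingertips stand 19 mm ahead of it and the grasp point (between the pads) is the TCP; z points along the fingers, y is the line along which they close (so a half turn about z gives the same grasp; the last joint's range is limited). The gripper opens to 88 mm and grips with 3 to 60 N. Pads are 19 mm wide; open, the fingers measure 130 mm over their backs; the gripper's body (78 mm by 193 mm) begins 47 mm behind the grasp point.
Start: joints at [87.324, 20.546, 0.682, 0, -70.136, -16.507], TCP at [0.222, 0.637, 0.246] pointing down, gripper open.
Joint ranges: [-176.03, 176.03], [-82.01, 121.73], [-58.28, 71.71], [-173.87, 95.51], [-174.79, -0.11], [-173.66, 173.66]. Speed limits (degrees/s): [136.94, 136.94, 172.46, 180, 180, 180].

## Interface

Orientations are given as [roll, pitch, yaw] about the fixed x, y, z axes, in that order (R = Rz(yaw) Ry(pitch) Rx(roll)).
In Python, from plant import r gives the robot as it stands. The module is installed in compiled form; this text tells all that it offers.
- The arm moves only by the shell command python3 -m pendant 'ROWS' [OPENING] [FORCE]. ROWS is JSON, a list of rows, each a list of 6 numbers: the shift along the tool's x, y, z in mm, then the turn, a rotation vector about the tool's x, y, z in rad. In form: [[tx, ty, tz, wx, wy, wz], ...]. A call has 1 to 20 rows; each row is the pose to reach, as a shift and turn from the pose commanded when the call began, along the tool's axes at that moment; what a row does not reach only later rows make up. A row lasts 1/8 s, in which the tool goes at most 62.5 mm and 10.7 degrees, less where a joint would pass 70% of its speed; a pose out of reach is approached as far as the arm can. A call with a gripper value outside its range is refused whole. OPENING is the finger opening in mm, from 0 to 87.6, set as the call begins (- or left out, the last holds). The fingers move at their own pace and stop on an object; FORCE is the grip in N (left out, the last holds). Time passes only in rows, so rows that repeat a pose let the fingers close. It gives the time, the measured TCP pose, the force, the opening and the grip force at its end, in the units of the state.
- r.get_state(): the state, without advancing time (a new reading comes with each control period).
- r.capture(name): name is "scene" or "top"; returns the picture (420x560x3 uint8, red, green, blue); there is no depth.
- r.camera_params(name): a dict with "mtx" (3x3 intrinsics, pixels), "rvec" (rotation vector, rad) and "tvec" (3), from world to camera coordinates, as OpenCV has them. Camera axes: x right, y down, z forward; pixel columns grow to the right and rows downward; lengths in m; the calibration is good to about 2 mm. A picture is of the moment at which its call begins. camera_params takes no time and is no camera call.
- r.close_job(): hands the job in; it is judged then, once.
The state is a dict: "time_s": time; "joints": joint angles; "qd": joint speeds; "joint_torque": joint torques, N m; "tcp_pos": TCP position; "eef_rot": TCP orientation; "contact_force": force on the tool from outside, world axes, zero at the start; "moment": the same for the moment, N m; "gripper_width": finger opening in m; "gripper_force": force on a finger pad.
Only numpy, scipy, OpenCV 4.12 (cv2) and the standard library are available. Lean on these libraries where they do the work, as an engineer would, in place of code of your own. Each camera call takes 0.05 s, during which the arm holds its last target. There are 200 camera calls.

## Working session

There is one attempt and no reset: what is moved stays moved. The work goes in short steps, Python scripts to look and compute and a shell command to move; the robot and the scene stay as the last step left them, time stands still between calls to the robot, and variables do not carry over. Pictures are saved under pics/ and viewed, at most 10 in all, crops included, and the job is handed in when it is done.

```bash
mkdir -p pics; cat > h.py <<'E'
import numpy as np, cv2
from plant import r
def cam(n):
    p=r.camera_params(n); R=cv2.Rodrigues(np.array(p["rvec"],float))[0]; t=np.array(p["tvec"],float).ravel(); return np.array(p["mtx"],float),R,t
def ray(n,uv,z):
    K,R,t=cam(n); d=R.T@np.linalg.inv(K)@np.array([uv[0],uv[1],1.]); c=-R.T@t
    return c+d*(z-c[2])/d[2]
def proj(n,P):
    K,R,t=cam(n); q=K@(R@np.array(P,float)+t); return q[:2]/q[2]
def toolshift(P):
    from scipy.spatial.transform import Rotation as Ro
    s=r.get_state(); return Ro.from_euler('xyz',s["eef_rot"],degrees=True).inv().apply(np.array(P)-s["tcp_pos"])*1000
def snap(n,f):
    im=r.capture(n); cv2.imwrite(f"pics/{f}.png",im[:,:,::-1]); return im
E
python3 - <<'E'
from h import *
s=r.get_state()
for k in s: print(k,np.round(s[k],3))
for n in("scene","top"):
    snap(n,n+"0"); K,R,t=cam(n); print(n,K[0,0],-R.T@t,R[2])
E
```

```text
time_s 0.0
joints [ 8.7323e+01  2.0590e+01  6.3400e-01 -2.1000e-02 -7.0137e+01 -1.6507e+01]
qd [ 0.026  0.103 -0.019  0.106  0.024  0.002]
joint_torque [ 1.0000e-03 -5.8273e+01  2.9305e+01  6.9970e+00  7.0000e-03 -0.0000e+00]
tcp_pos [0.222 0.637 0.245]
eef_rot [ 1.79905e+02 -8.00000e-03 -1.91900e+01]
contact_force [-0.188 -0.041  0.124]
moment [-0.008 -0.014 -0.013]
gripper_force 0.0
gripper_width 0.088
scene 470.4583611729031 [1.17090224 0.5473569  0.98308352] [-0.53484013 -0.45230967 -0.71369601]
top 463.89755185846064 [ 0.40315354 -0.01690398  1.19996028] [ 0.07932349 -0.00478287 -0.99683745]
```

View pics/scene0.png

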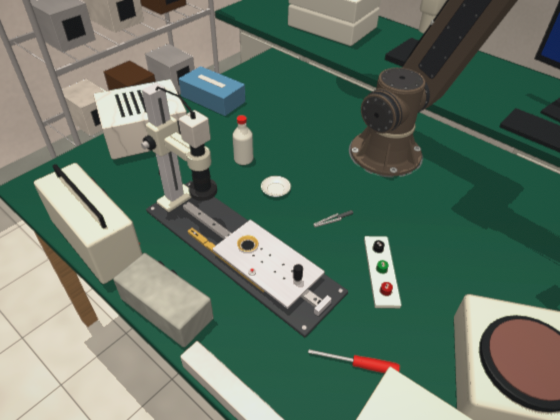

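View pics/top0.png

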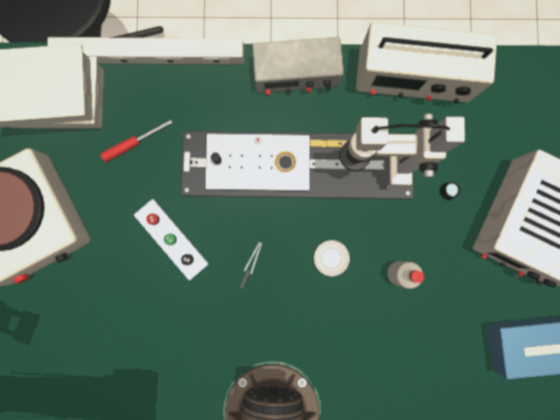

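The top view shows the rack at lower left, with red at (153,219), green at (170,239) and black at (187,259). The knob is at (216,158), the brass nest at (286,161) and the microscope at about (360,150), so the carriage slides to image right. The scene view shows the same layout.

```bash
python3 - <<'E'
from h import *
def blob(im,lo,hi,box,name):
    h=cv2.cvtColor(im,cv2.COLOR_RGB2HSV); m=cv2.inRange(h,lo,hi); k=np.zeros_like(m); x0,y0,x1,y1=box; k[y0:y1,x0:x1]=m[y0:y1,x0:x1]
    n,l,s,c=cv2.connectedComponentsWithStats(k); i=1+np.argmax(s[1:,4]); print(name,s[i],np.round(c[i],1)); return l==i,c[i]
T=cv2.imread("pics/top0.png")[:,:,::-1].copy(); S=cv2.imread("pics/scene0.png")[:,:,::-1].copy()
cT=blob(T,(45,110,50),(85,255,255),(160,228,181,250),"greenT")[1]; cS=blob(S,(45,110,50),(85,255,255),(372,256,392,276),"greenS")[1]
print("green T z25,31",ray("top",cT,.025),ray("top",cT,.031),"S z22",ray("scene",cS,.022))
m,c=blob(T,(0,0,0),(180,255,70),(207,148,226,169),"knobT"); print(ray("top",c,.090))
m,c=blob(S,(0,0,0),(180,255,70),(288,260,308,285),"knobS"); print(ray("scene",c,.079))
m,c=blob(T,(12,80,60),(32,255,255),(270,146,302,177),"ringT"); ct=cv2.findContours(m.astype(np.uint8),0,2)[0]; e=cv2.fitEllipse(max(ct,key=len)); print(e,ray("top",e[0],.050))
m,c=blob(S,(12,80,60),(32,255,255),(230,228,266,258),"ringS"); ct=cv2.findContours(m.astype(np.uint8),0,2)[0]; e=cv2.fitEllipse(max(ct,key=len)); print(e,ray("scene",e[0],.050))
m,c=blob(T,(0,0,170),(180,60,255),(130,195,212,284),"rackT"); ct=cv2.findContours(m.astype(np.uint8),0,2)[0]; b=cv2.minAreaRect(max(ct,key=len)); P=[ray("top",q,.012)[:2] for q in cv2.boxPoints(b)]; print(np.round(P,4),np.mean(P,0))
m,c=blob(T,(0,0,150),(180,60,255),(200,130,312,193),"plateT"); ct=cv2.findContours(m.astype(np.uint8),0,2)[0]; b=cv2.minAreaRect(max(ct,key=len)); P=[ray("top",q,.044)[:2] for q in cv2.boxPoints(b)]; print(np.round(P,4))
A=cv2.resize(T[125:285,125:325],None,fx=4,fy=4,interpolation=cv2.INTER_CUBIC)
B=cv2.resize(S[215:315,185:405],None,fx=3.6,fy=3.6,interpolation=cv2.INTER_CUBIC)
cv2.imwrite("pics/cropT.png",cv2.resize(A,(750,600))[:,:,::-1])
E
```

```text
greenT [165 235  10   9  43] [170.5 239.1]
greenS [377 261  11  12  89] [382.  266.8]
green T z25,31 [0.42993572 0.25532269 0.025     ] [0.42979896 0.25393255 0.031     ] S z22 [0.42978495 0.26390404 0.022     ]
knobT [213 157   7   6  26] [216.7 160.1]
[0.61988617 0.13286814 0.09      ]
knobS [293 265   9  16 118] [297.4 272.4]
[0.62423105 0.13962344 0.079     ]
ringT [275 152  21  20 138] [284.6 160.4]
((284.9739990234375, 161.14752197265625), (19.419662475585938, 20.215730667114258), 67.3425064086914) [ 0.62592734 -0.03289639  0.05      ]
ringS [237 235  21  17 167] [247. 242.]
((247.26513671875, 242.99517822265625), (15.590009689331055, 21.0297794342041), 87.92832946777344) [ 0.62172882 -0.03085243  0.05      ]
rackT [ 134  200   74   80 1808] [170.6 239.3]
[[0.4928 0.3558]
 [0.5351 0.3076]
 [0.3678 0.1617]
 [0.3263 0.2099]] [0.43050273 0.25875053]
plateT [ 200  134  112   57 5393] [256.  161.7]
[[ 0.5567  0.181 ]
 [ 0.6987  0.1815]
 [ 0.6961 -0.0999]
 [ 0.554  -0.0977]]
```

View pics/cropT.png

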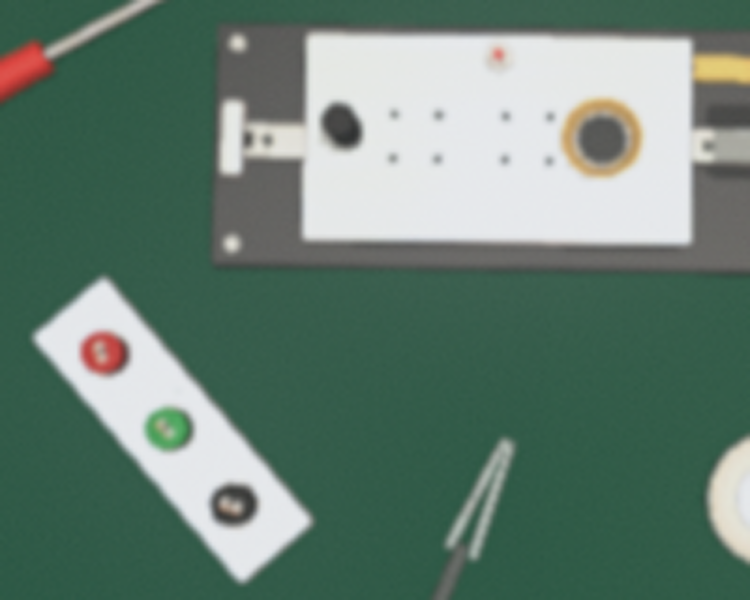

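The crop shows green in the middle pocket, so the rack centre (0.430, 0.258) fixes it. The rack's long axis is at 41°. The rail is along -y (heading about -90.5°), with the nest near (0.6245, -0.032) and the knob near (0.627, 0.138). I'll move above the green mount at yaw -138.8°.

```bash
python3 -m pendant '[[25,20,10,0,0,0.15],[65,55,25,0,0,0.32],[110,95,45,0,0,0.5],[155,135,65,0,0,0.68],[200,175,85,0,0,0.86],[245,215,100,0,0,1.04],[285,250,115,0,0,1.22],[310,275,125,0,0,1.4],[321,289,125,0,0,1.58],[321,289,125,0,0,1.76],[321,289,125,0,0,1.94],[321,289,125,0,0,2.05],[321,289,125,0,0,2.087],[321,289,125,0,0,2.087],[321,289,125,0,0,2.087]]' 70 10
python3 - <<'E'
from h import *
s=r.get_state(); print(s["joints"],s["time_s"])
print(toolshift([.430,.258,.037]))
snap("scene","s1")
E
```

```text
time_s: 1.98
tcp_pos: [0.43, 0.2591, 0.1205]
eef_rot: [180.0, -0.0, -138.7]
contact_force: [0.4, 0.4, 0.4]
gripper_width: 0.0701
gripper_force: 0.0
[ 5.35334743e+01  1.13504904e+01 -3.04605481e+01 -2.91429606e-03
 -4.81949967e+01 -1.02198755e+02] 1.975
[ 0.67165499 -0.842493   83.51443271]
```

View pics/s1.png

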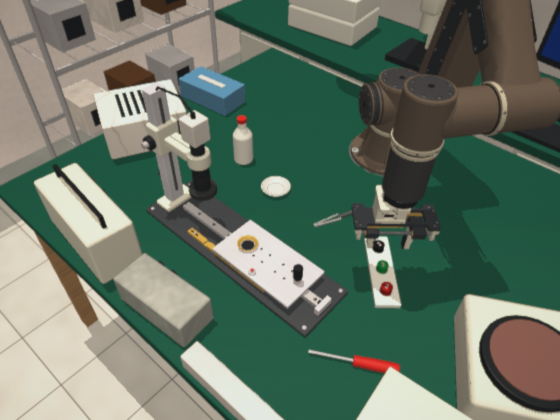

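The gripper hangs above the rack with its fingers across it and green (382,267) uncovered beneath. Next I descend and grip.

```bash
python3 -m pendant '[[0,0,20,0,0,0],[0,0,45,0,0,0],[1,0,65,0,0,0],[1,-1,78,0,0,0],[1,-1,83,0,0,0],[1,-1,83,0,0,0],[1,-1,83,0,0,0]]' 70 10
python3 -m pendant '[[0,0,0,0,0,0],[0,0,0,0,0,0],[0,0,0,0,0,0],[0,0,0,0,0,0],[0,0,0,0,0,0],[0,0,0,0,0,0],[0,0,0,0,0,0],[0,0,0,0,0,0]]' 25 12
```

```text
time_s: 2.9
tcp_pos: [0.4303, 0.258, 0.0382]
eef_rot: [180.0, 0.1, -138.7]
contact_force: [-0.4, 0.6, 0.4]
gripper_width: 0.0698
gripper_force: 0.0
time_s: 3.9
tcp_pos: [0.4295, 0.2592, 0.0379]
eef_rot: [179.9, 0.1, -138.7]
contact_force: [-9.5, 7.0, 4.9]
gripper_width: 0.0296
gripper_force: 12.0
```

Gripped at 29.6 mm. The sideways load shows the mount against its pocket wall, so I'll shift along tool +y to relieve it, then lift.

```bash
python3 -m pendant '[[0,1,0,0,0,0],[0,2,0,0,0,0],[0,2,0,0,0,0]]' 25 15
```

```text
time_s: 4.28
tcp_pos: [0.429, 0.2595, 0.0378]
eef_rot: [-180.0, 0.0, -138.7]
contact_force: [-1.6, 1.8, 3.2]
gripper_width: 0.0294
gripper_force: 15.0
```

```bash
python3 -m pendant '[[0,0,-3,0,0,0],[0,0,-8,0,0,0],[0,0,-25,0,0,0],[0,0,-50,0,0,0],[0,0,-80,0,0,0],[0,0,-100,0,0,0],[0,0,-100,0,0,0]]'
python3 - <<'E'
from h import *
s=r.get_state(); print(s["joints"])
print(toolshift([.6245,-.032,.11]), s["eef_rot"])
im=snap("scene","s2"); cv2.imwrite("pics/s2c.png",cv2.resize(im[180:330,280:480],(800,600),interpolation=cv2.INTER_CUBIC)[:,:,::-1])
E
```

```text
time_s: 5.15
tcp_pos: [0.4291, 0.2595, 0.1392]
eef_rot: [180.0, 0.2, -138.8]
contact_force: [0.1, 0.7, -0.6]
gripper_width: 0.0289
gripper_force: 15.0
[ 5.36609642e+01  9.88047649e+00 -2.93622890e+01  1.56389511e-02
 -5.05898511e+01 -1.02431748e+02]
[  45.36159926 -348.035361     28.92282463] [ 1.79975794e+02  1.66065208e-01 -1.38760908e+02]
```

View pics/s2c.png

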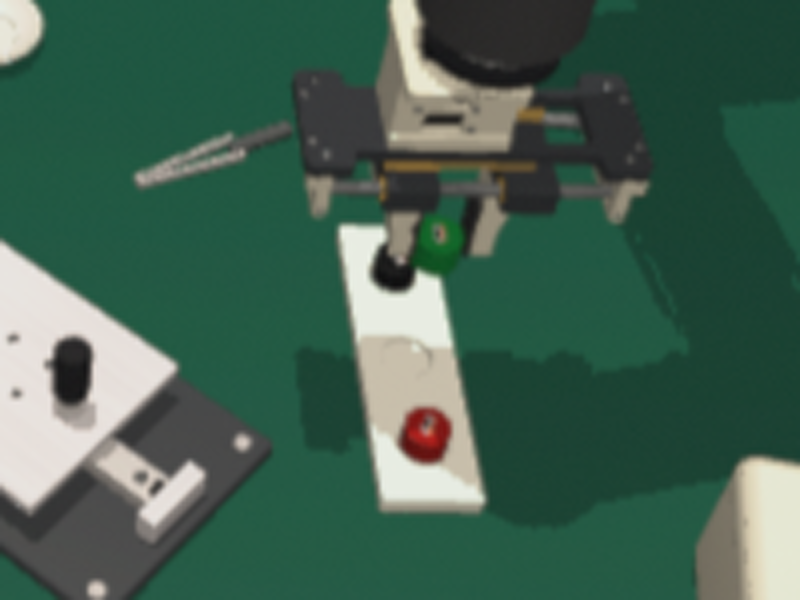

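Green is held between the fingers, upright, and black and red are still in place. Next I carry it to above the nest.

```bash
python3 -m pendant '[[3,-20,0,0,0,-0.06],[8,-55,0,0,0,-0.15],[13,-100,0,0,0,-0.27],[19,-145,0,0,0,-0.39],[25,-190,0,0,0,-0.51],[31,-235,0,0,0,-0.63],[36,-275,0,0,0,-0.74],[40,-310,0,0,0,-0.81],[43,-335,0,0,0,-0.843],[45,-346,0,0,0,-0.843],[45,-348,8,0,0,-0.843],[45,-348,16,0,0,-0.843],[45,-348,16,0,0,-0.843],[45,-348,16,0,0,-0.843]]'
python3 - <<'E'
from h import *
s=r.get_state(); print(s["joints"])
a=snap("scene","s3"); b=snap("top","t3")
u=a[200:280,200:320]; v=b[110:210,230:350]
C=np.hstack([cv2.resize(u,(400,267),interpolation=2),cv2.resize(v,(320,267),interpolation=2)])
cv2.imwrite("pics/c3.png",C[:,:,::-1])
for n,im in(("scene",a),("top",b)):
    m=cv2.inRange(cv2.cvtColor(im,cv2.COLOR_RGB2HSV),(45,110,50),(85,255,255)); x,y=proj(n,[s["tcp_pos"][0],s["tcp_pos"][1],s["tcp_pos"][2]-.018]); print(n,"tcp proj",x,y,"nest",proj(n,[.6245,-.032,.044]))
    k=np.zeros_like(m); x,y=int(x),int(y); k[y-20:y+20,x-20:x+20]=m[y-20:y+20,x-20:x+20]
    q,l,st,c=cv2.connectedComponentsWithStats(k); print([(st[i],c[i]) for i in range(1,q) if st[i,4]>15])
E
```

```text
time_s: 6.95
tcp_pos: [0.6241, -0.0316, 0.1217]
eef_rot: [-180.0, -0.0, -90.4]
contact_force: [0.6, -0.6, -0.0]
gripper_width: 0.0294
gripper_force: 15.0
[ 1.49779504e+01  2.17419361e+01 -1.49318075e+01  3.84236740e-03
 -5.33216530e+01 -1.53916400e+01]
scene tcp proj 245.69049522346762 229.47705558598267 nest [246.28006631 244.86892264]
[(array([259, 212,   6,  16,  78], dtype=int32), array([261.82051282, 219.46153846])), (array([245, 223,   8,  14,  71], dtype=int32), array([248.67605634, 230.08450704]))]
top tcp proj 284.7557594448977 157.61435184445247 nest [284.58218889 162.1600658 ]
[]
```

View pics/c3.png

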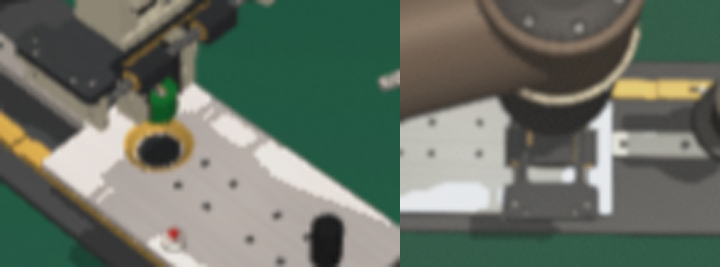

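The scene crop shows green (crop 162,100) right above the brass ring (159,147), aligned within about 1 px. The gripper body is well clear of the microscope. Next I lower it, watching the force.

```bash
python3 -m pendant '[[0,0,10,0,0,0],[0,0,22,0,0,0],[0,0,32,0,0,0],[0,0,38,0,0,0],[0,0,42,0,0,0],[0,0,42,0,0,0]]'; python3 -m pendant '[[0,0,1.5,0,0,0],[0,0,3,0,0,0],[0,0,3,0,0,0]]';  python3 -m pendant '[[0,0,1,0,0,0],[0,0,2,0,0,0],[0,0,2,0,0,0]]'
```

```text
time_s: 7.8
tcp_pos: [0.6241, -0.0322, 0.0793]
eef_rot: [180.0, -0.0, -90.5]
contact_force: [-0.4, -0.4, -0.0]
gripper_width: 0.0295
gripper_force: 15.0
time_s: 8.18
tcp_pos: [0.6241, -0.0322, 0.0766]
eef_rot: [180.0, -0.0, -90.5]
contact_force: [-0.4, 0.0, -0.6]
gripper_width: 0.0294
gripper_force: 15.0
time_s: 8.55
tcp_pos: [0.6242, -0.0322, 0.0749]
eef_rot: [-180.0, -0.0, -90.5]
contact_force: [-1.7, 0.0, 2.9]
gripper_width: 0.0295
gripper_force: 15.0
```

```bash
python3 -m pendant '[[0,0.7,0.3,0,0,0],[0,0.7,0.3,0,0,0]]'; python3 -m pendant '[[0,0,0,0,0,0],[0,0,0,0,0,0],[0,0,0,0,0,0],[0,0,0,0,0,0]]' 50 15; python3 -m pendant '[[0,0,-10,0,0,0],[0,0,-30,0,0,0],[0,0,-60,0,0,0],[40,0,-75,0,0,0],[-30,0,-75,0,0,0],[-80,0,-75,0,0,0],[-130,0,-75,0,0,0],[-170,0,-75,0,0,0],[-170,0,-75,0,0,0],[-170,0,-75,0,0,0]]' 50 15
python3 - <<'E'
from h import *
a=snap("scene","s4"); b=snap("top","t4")
u=a[200:300,200:350]; v=b[120:210,230:350]
cv2.imwrite("pics/c4.png",np.hstack([cv2.resize(u,(450,300),interpolation=2),cv2.resize(v,(350,300),interpolation=2)])[:,:,::-1])
m=cv2.inRange(cv2.cvtColor(a,cv2.COLOR_RGB2HSV),(45,110,50),(85,255,255))[225:260,232:264]; q,l,st,c=cv2.connectedComponentsWithStats(m); print([(st[i],c[i]) for i in range(1,q) if st[i,4]>15])
print("nest mount centre proj",[proj("scene",[.6245,-.032,z]) for z in(.044,.056,.068)])
E
```

```text
time_s: 8.8
tcp_pos: [0.6241, -0.0322, 0.0748]
eef_rot: [-179.9, 0.0, -90.4]
contact_force: [0.7, -1.1, 4.2]
gripper_width: 0.029
gripper_force: 15.0
time_s: 9.3
tcp_pos: [0.6233, -0.0322, 0.074]
eef_rot: [180.0, -0.0, -90.5]
contact_force: [-0.4, -0.3, 0.2]
gripper_width: 0.0496
gripper_force: 0.0
time_s: 10.55
tcp_pos: [0.6248, 0.1379, 0.1497]
eef_rot: [-180.0, 0.0, -90.4]
contact_force: [-0.2, 0.1, -0.1]
gripper_width: 0.0499
gripper_force: 0.0
[(array([ 10,  11,  11,  13, 107], dtype=int32), array([15.42990654, 17.35514019]))]
nest mount centre proj [array([246.28006631, 244.86892264]), array([246.11992457, 241.86299725]), array([245.95751094, 238.81442772])]
```

View pics/c4.png

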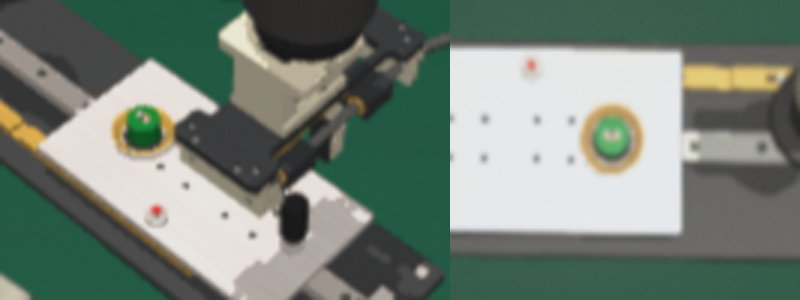

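Green stands upright and concentric in the brass ring: in the top crop, mount (611,137) and ring (611,140). The gripper is above the knob, so I descend and grip it.

```bash
python3 -m pendant '[[0,0,15,0,0,0],[0,0,35,0,0,0],[0,0,55,0,0,0],[0,0,67,0,0,0],[0,0,70,0,0,0],[0,0,70,0,0,0],[0,0,70,0,0,0]]' 60 25;  python3 -m pendant '[[0,0,0,0,0,0],[0,0,0,0,0,0],[0,0,0,0,0,0],[0,0,0,0,0,0],[0,0,0,0,0,0],[0,0,0,0,0,0],[0,0,0,0,0,0]]' 15 15
```

```text
time_s: 11.52
tcp_pos: [0.6253, 0.138, 0.08]
eef_rot: [-179.9, 0.0, -90.5]
contact_force: [-0.9, 0.6, -0.3]
gripper_width: 0.0597
gripper_force: 0.0
time_s: 12.4
tcp_pos: [0.6259, 0.1381, 0.0794]
eef_rot: [-179.9, 0.0, -90.4]
contact_force: [5.5, 0.4, -2.4]
gripper_width: 0.0236
gripper_force: 15.0
```

```bash
python3 -m pendant '[[0,-0.8,0,0,0,0],[0,-0.8,0,0,0,0],[0,-0.8,0,0,0,0]]' 15 30;  python3 -m pendant '[[2,0,0,0,0,0],[5,0,0,0,0,0],[9,0,0,0,0,0],[14,0,0,0,0,0],[19,0,0,0,0,0],[24,0,0,0,0,0],[29,0,0,0,0,0],[34,0,0,0,0,0],[38,0,0,0,0,0],[40,0,0,0,0,0],[40,0,0,0,0,0]]'
```

```text
time_s: 12.78
tcp_pos: [0.6259, 0.138, 0.0794]
eef_rot: [-180.0, 0.0, -90.5]
contact_force: [3.8, 1.0, -1.1]
gripper_width: 0.0234
gripper_force: 30.0
time_s: 14.15
tcp_pos: [0.6255, 0.0972, 0.0794]
eef_rot: [-180.0, -0.0, -90.5]
contact_force: [5.9, 0.4, -0.2]
gripper_width: 0.0235
gripper_force: 30.0
```

```bash
python3 -m pendant '[[2,-0.3,0,0,0,0],[5,-0.5,0,0,0,0],[10,-0.5,0,0,0,0],[16,-0.5,0,0,0,0],[22,-0.5,0,0,0,0],[28,-0.5,0,0,0,0],[34,-0.5,0,0,0,0],[40,-0.5,0,0,0,0],[46,-0.5,0,0,0,0],[52,-0.5,0,0,0,0],[58,-0.5,0,0,0,0],[64,-0.5,0,0,0,0],[70,-0.5,0,0,0,0],[75,-0.5,0,0,0,0],[78,-0.5,0,0,0,0],[80,-0.5,0,0,0,0],[80,-0.5,0,0,0,0],[80,-0.5,0,0,0,0]]'
python3 - <<'E'
from h import *
a=snap("scene","s5"); b=snap("top","t5")
u=a[180:300,150:330]; v=b[120:210,230:400]
cv2.imwrite("pics/c5.png",np.hstack([cv2.resize(u,(450,300),interpolation=2),cv2.resize(v,(350,300),interpolation=2)])[:,:,::-1])
E
```

```text
time_s: 16.4
tcp_pos: [0.6249, 0.017, 0.0793]
eef_rot: [180.0, -0.0, -90.5]
contact_force: [0.5, -0.4, 6.1]
gripper_width: 0.0236
gripper_force: 30.0
```

View pics/c5.png

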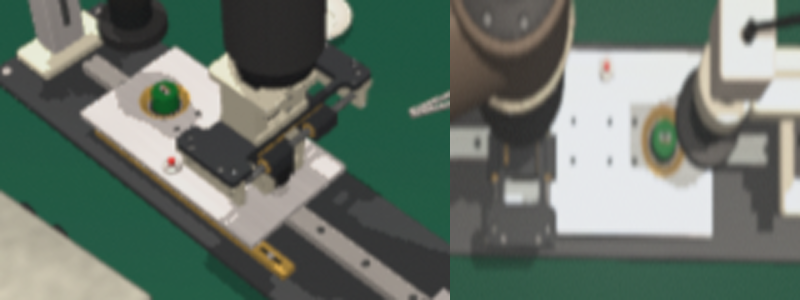

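Green still stands in the nest. The gripper and wrist are well short of the microscope after 120 mm of travel. Now I feel forward in small steps.

```bash
f(){ grep -E "tcp_pos|contact"; }
python3 -m pendant '[[3,0,0,0,0,0],[6,0,0,0,0,0],[9,0,0,0,0,0],[12,0,0,0,0,0],[12,0,0,0,0,0]]' | f
python3 -m pendant '[[1.5,0,0,0,0,0],[3,0,0,0,0,0],[3,0,0,0,0,0]]' |f
python3 -m pendant '[[1.5,0,0,0,0,0],[3,0,0,0,0,0],[3,0,0,0,0,0]]' |f
python3 -m pendant '[[1.5,0,0,0,0,0],[3,0,0,0,0,0],[3,0,0,0,0,0]]' |f
python3 -m pendant '[[1.5,0,0,0,0,0],[3,0,0,0,0,0],[3,0,0,0,0,0]]' |f
```

```text
tcp_pos: [0.6248, 0.005, 0.0793]
contact_force: [0.8, 0.6, 5.1]
tcp_pos: [0.6248, 0.0021, 0.0793]
contact_force: [0.9, 0.1, 4.3]
tcp_pos: [0.6248, -0.0009, 0.0793]
contact_force: [-0.2, 0.7, 4.6]
tcp_pos: [0.6247, -0.0039, 0.0793]
contact_force: [0.7, -0.2, 4.7]
tcp_pos: [0.6247, -0.0068, 0.0793]
contact_force: [0.9, 0.3, 3.9]
```

```bash
f(){ grep -E "tcp_pos|contact"; }
python3 -m pendant '[[1.5,0,0,0,0,0],[3,0,0,0,0,0],[3,0,0,0,0,0]]' |f
python3 -m pendant '[[1.5,0,0,0,0,0],[3,0,0,0,0,0],[3,0,0,0,0,0]]' |f
python3 -m pendant '[[1.5,0,0,0,0,0],[3,0,0,0,0,0],[3,0,0,0,0,0]]' |f
python3 -m pendant '[[1.5,0,0,0,0,0],[3,0,0,0,0,0],[3,0,0,0,0,0]]' |f
```

```text
tcp_pos: [0.6247, -0.0099, 0.0793]
contact_force: [0.6, 0.9, 4.8]
tcp_pos: [0.6246, -0.0129, 0.0793]
contact_force: [0.7, 0.4, 5.3]
tcp_pos: [0.6246, -0.0159, 0.0793]
contact_force: [0.7, 1.2, 4.8]
tcp_pos: [0.6246, -0.0189, 0.0793]
contact_force: [1.1, -0.1, 5.5]
```

```bash
f(){ grep -E "tcp_pos|contact"; }
python3 -m pendant '[[1.5,0,0,0,0,0],[3,0,0,0,0,0],[3,0,0,0,0,0]]' |f
python3 -m pendant '[[1.5,0,0,0,0,0],[3,0,0,0,0,0],[3,0,0,0,0,0]]' |f
python3 -m pendant '[[1.5,0,0,0,0,0],[3,0,0,0,0,0],[3,0,0,0,0,0]]' |f
```

```text
tcp_pos: [0.6245, -0.0219, 0.0793]
contact_force: [0.1, -0.0, 5.7]
tcp_pos: [0.6245, -0.0249, 0.0793]
contact_force: [-0.2, -0.2, 5.5]
tcp_pos: [0.6245, -0.0283, 0.0793]
contact_force: [0.5, -3.9, 5.0]
```

The carriage is now being drawn forward (-3.9 N), so this is the edge of the notch. I'll go on in 1 mm steps to the force zero.

```bash
f(){ grep -E "tcp_pos|contact"; }
python3 -m pendant '[[1,0,0,0,0,0],[1,0,0,0,0,0]]' |f
python3 -m pendant '[[1,0,0,0,0,0],[1,0,0,0,0,0]]' |f
python3 -m pendant '[[1,0,0,0,0,0],[1,0,0,0,0,0]]' |f
```

```text
tcp_pos: [0.6244, -0.0294, 0.0793]
contact_force: [1.1, -5.8, 5.0]
tcp_pos: [0.6245, -0.0308, 0.0793]
contact_force: [0.5, -7.5, 4.9]
tcp_pos: [0.6245, -0.0312, 0.0793]
contact_force: [0.9, -3.5, 5.5]
```

```bash
f(){ grep -E "tcp_pos|contact|grip"; }
python3 -m pendant '[[0.7,0,0,0,0,0],[0.7,0,0,0,0,0],[0.7,0,0,0,0,0]]' |f
python3 -m pendant '[[0.7,0,0,0,0,0],[0.7,0,0,0,0,0],[0.7,0,0,0,0,0]]' |f
```

```text
tcp_pos: [0.6245, -0.0315, 0.0793]
contact_force: [0.1, -1.0, 5.0]
gripper_width: 0.0233
gripper_force: 30.0
tcp_pos: [0.6245, -0.0317, 0.0793]
contact_force: [0.1, 1.2, 6.6]
gripper_width: 0.0235
gripper_force: 30.0
```

The force crosses zero with the ball holding stiffly, so it is seated. I'll settle and check with a picture.

```bash
python3 -m pendant '[[-0.2,0,0,0,0,0],[-0.2,0,0,0,0,0],[-0.2,0,0,0,0,0],[-0.2,0,0,0,0,0],[-0.2,0,0,0,0,0],[-0.2,0,0,0,0,0]]'
python3 - <<'E'
from h import *
a=snap("scene","s6"); cv2.imwrite("pics/c6.png",cv2.resize(a[170:290,140:300],(800,600),interpolation=2)[:,:,::-1])
E
```

```text
time_s: 23.5
tcp_pos: [0.6244, -0.0317, 0.0793]
eef_rot: [180.0, -0.0, -90.5]
contact_force: [-0.1, -1.0, 6.2]
gripper_width: 0.0235
gripper_force: 30.0
```

View pics/c6.png

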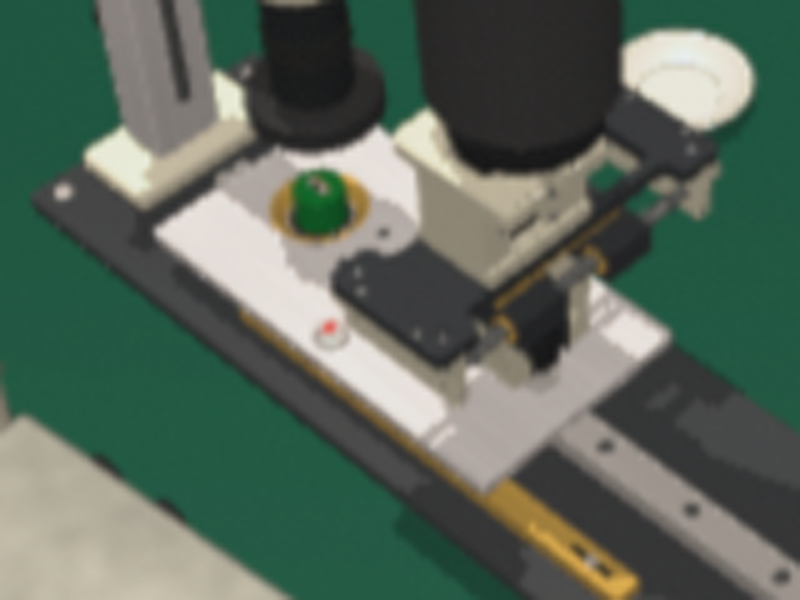

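The crop shows green upright in its ring at (320,203), under the ring light. The red pin at (330,328) sits low, and the fingers are on the knob. Handing in.

```bash
python3 -c "
from plant import r
print(r.close_job())"
```

```text
the job is handed in; nothing more can be done
None
```

I handed the job in at about 23.5 s of the 64 s, and no verdict came back: by my last force readings and picture, the green mount stands upright in the nest, the ball is seated in the notch, and the gripper holds the knob at 30 N with the carriage still.

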